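# Seat the mortising template on its dowel pins

## Robot

A 6-joint arm with a two-finger parallel gripper is mounted at the origin on the work surface. World frame = base frame: x ahead of the robot, y to its left, z up, the work surface at z = 0. Lengths are in m, angles in rad, forces in N, time in s.
With the tool pointing down it reaches from about 0.25 to 0.775 m from the base axis. Payload 4 kg.
Tool frame: the origin (TCP) lies at the very end of the fingers, on their centre line; the grasp point (between the pads) lies behind it (grip_point_offset is the z of the grasp point in the tool frame, in m); z points along the fingers, x is the direction in which the jaws open and shut, and the axes are right-handed (so a half turn about z gives the same grasp; the last joint's range is limited). The gripper opens to 94 mm and grips with 3 to 60 N. Pads are 16 mm wide; open, the fingers measure 119 mm over their backs; the gripper's body (75 mm by 177 mm) begins 78 mm behind the grasp point.
Start: joints at [1.075, 0.087, 1.371, -0, 1.684, -0.103], TCP at [0.211, 0.508, 0.206] pointing down, gripper open.
Joint ranges: [-3.1, 3.1], [-0.76, 2.03], [0.27, 2.55], [-1.08, 4.22], [0.17, 2.65], [-2.57, 2.57]. Speed limits (rad/s): [2.79, 2.79, 3.14, 3.14, 3.14, 3.14].

## Interface

Orientations are given as a rotation vector (axis times angle).
In Python, from station import * gives the robot as it stands.
- The arm moves only by the shell command python3 -m handwheel 'ROWS'. ROWS is JSON, a list of rows, each an object of numbers: "x", "y", "z": the shift along the tool's x, y, z in cm; "wx", "wy", "wz": the turn, a rotation vector about the tool's x, y, z in degrees; "fingers": the closure, from 0 (fully open) to 1 (shut). A call has 1 to 10 rows; each row shifts and turns the pose as measured when the row begins, along the tool's axes as they then stand; what a row does not reach is not made up. A row lasts 1/8 s, in which the tool goes at most 62.5 mm and 10.7 degrees, less where a joint would pass 70% of its speed; a pose out of reach is approached as far as the arm can. A call is refused whole if a number of a shift passes 6.25 or a number of a turn 10.7, either way. A call with a gripper value outside its range is refused whole. The fingers move at their own pace and stop on an object; the grip force is fixed at half the most. Time passes only in rows, so rows that do not move let the fingers close. It gives the time, the measured TCP pose, the force and the opening at its end, in the units of the state.
- read_state(): the state, without advancing time (a new reading comes with each control period).
- capture(name): name is "side" or "top" or "wrist"; returns a dict with "img" (480x640x3 uint8, red, green, blue), "range_z" (480x640 float32, m along the optical axis (not along the pixel's ray), 0 where there is no reading), "K" (3x3 intrinsics, pixels), "D" ([k1, k2, p1, p2, k3] as OpenCV has them; the pictures are not rectified), "rvec" (rotation vector, rad) and "tvec" (3), from world to camera coordinates, as OpenCV has them. Camera axes: x right, y down, z forward; pixel columns grow to the right and rows downward; lengths in m; the calibration is good to about 2 mm. A picture is of the moment at which its call begins.
- finish_job(): hands the job in, once; it reports no verdict.
The state is a dict: "t": time; "joint_pos": joint angles; "qd": joint speeds; "joint_efforts": joint torques, N m; "position": TCP position; "orientation": TCP orientation; "force": force on the tool from outside, world axes, zero at the start; "wrist_torque": the same for the moment, N m; "opening": finger opening in m.
Only numpy, scipy, OpenCV 4.12 (cv2) and the standard library are available. Lean on these libraries where they do the work, as an engineer would, in place of code of your own. Each camera call takes 0.05 s, during which the arm holds its last target. There are 200 camera calls.

## Task

On the routing jig the brown template has been laid down roughly and is riding on top of the two dowel pins. Push it sideways with the fingertips until its round hole and its slotted hole drop over the pins and it lies flush on the oak blank, without gripping it or picking it up. Leave the other things on and around the jig where they are.

Things in the scene. Friction and masses are not known exactly. Their poses are not given: they have to be found in the camera images.
- jig: Routing jig, fixed to the bench. Origin: centre of its underside, on the bench top; z up, y along its long side, x across it, away from the robot at yaw 0. Plywood base board 320 (x) x 400 (y) x 18 mm; centred on it an oak blank 200 x 290 x 20 mm, so the blank's top is 38 mm above the bench. Fence, stop and cam discs round the blank end 8 mm below its top.
- pin_left (a point): Tip of the left (+y) steel dowel pin, at jig x = -50, y = +92 mm, 46 mm above the bench. It stands 8 mm out of the blank: 10 mm thick for 3 mm, then a nose tapering to 4 mm at the tip. The round hole belongs on it. At the start the template hides both pins; dark pencil lines right across the blank cross at each: one along y at jig x = -50, two along x at jig y = +92 and -92 mm.
- pin_right (a point): Tip of the right (-y) dowel pin, same shape, at jig x = -50, y = -92 mm. The slotted hole belongs on it.
- template: Loose dark brown phenolic plate, 160 (x) x 240 (y) x 9 mm, about 0.45 kg, straight edges. Origin: centre of its underside; axes as the jig's when seated, when its centre lies over the jig's centre and its underside on the blank. Light scribed lines run through its two pin holes, which lie along its near (-x) long edge; in the middle a mortise slot 14 x 110 mm at x = +20 mm.
- template_center (a point): Centre of the template, half-way through its thickness. At the start the template lies 12 to 30 mm too near (jig -x), up to 20 mm to either side and up to 0.08 rad askew, resting on both pin tips and its far (+x) edge, near edge 10 to 13 mm above the blank. It slides at a few newtons; a hole drops over a pin once centred within about 3 mm.
- hole_round (a point): Centre of the round hole, 12 mm wide, at the template's underside: template x = -50, y = +92 mm.
- hole_slot (a point): Centre of the slotted hole, 12 mm (x) x 18 mm (y), at the template's underside: template x = -50, y = -92 mm.
- guide_bush: Brass router guide bush, 35 mm flange, 14 mm high, standing on the far left corner of the base board. Origin: centre of its underside. Leave alone.
- star_knob: Black star knob, about 38 mm across, 30 mm high, standing on the far right corner of the base board. Origin: centre of its underside. Leave alone.
- glue: White glue bottle, 62 mm thick, 190 mm high, standing on the bench right of the jig. Origin: centre of its underside. Leave alone.
- block_plane: Steel block plane, 160 x 44 mm, about 50 mm high, on the bench left of the jig. Origin: centre of its underside. Leave alone.

How it is judged:
At the end, for the whole second after the job is handed in: The round hole sits over the left pin (within 2.5 mm), the slotted hole over the right pin (within 6 mm), the template is flush on the blank (both holes within 1.5 mm of its top, tilt under 0.015 rad) and still (horizontal distance between hole_round and pin_left below 0.0025 m and horizontal distance between hole_slot and pin_right below 0.006 m and angle between the y axis of template and the y axis of jig, either way round below 0.03 rad and z of each of hole_round, hole_slot in the frame of jig below 0.0395 m and angle between template's own z axis and vertical below 0.015 rad and linear speed of template below 0.01 m/s); the robot touches nothing.
It fails at once if the template is lifted (its centre more than 20 mm above where it seats) (height (world z) of template above 0.058 m).
It fails at once if the template is tipped up by more than 0.2 rad (angle between template's own z axis and vertical above 0.2 rad).
It fails at once if the template is pushed off the jig (more than 80 mm from its start) (distance of template from where it was at the start of the episode above 0.08 m).
It fails at once if the guide bush, star knob, glue bottle or block plane is displaced by more than 15 mm (distance of any of guide_bush, star_knob, glue, block_plane from where it was at the start of the episode above 0.015 m).
It also fails if it takes over 58 s, if anything falls off the work surface, if the arm or the gripper's body presses on something with over 40 N, if the wrist force passes 120 N, or if a joint passes its speed limit or range.

## Working session

There is one attempt and no reset: what is moved stays moved. The work goes in short steps, Python scripts to look and compute and a shell command to move; the robot and the scene stay as the last step left them, time stands still between calls to the robot, and variables do not carry over. Pictures are saved under pics/ and viewed, about 8 in all and at most 12, crops included, and the job is handed in when it is done.

```bash
mkdir -p pics; ls; cat > h.py <<'E'
from station import *
import numpy as np, cv2
from scipy.spatial.transform import Rotation as R
def save(c,n,crop=None,s=1):
    im=c["img"]
    if crop: x0,y0,x1,y1=crop; im=im[y0:y1,x0:x1]
    im=cv2.resize(im,None,fx=s,fy=s,interpolation=cv2.INTER_CUBIC)
    cv2.imwrite("pics/"+n,cv2.cvtColor(im,cv2.COLOR_RGB2BGR))
def plane(c,uv,z):
    "pixels -> world at height z"
    u=cv2.undistortPoints(np.float64(uv).reshape(-1,1,2),c["K"],np.float64(c["D"])).reshape(-1,2)
    Rm=cv2.Rodrigues(np.float64(c["rvec"]))[0]; t=np.float64(c["tvec"]).ravel()
    o=-Rm.T@t; d=np.c_[u,np.ones(len(u))]@Rm
    return o+d*((z-o[2])/d[:,2])[:,None]
def world(c,uv):
    "pixels -> world from range"
    u=cv2.undistortPoints(np.float64(uv).reshape(-1,1,2),c["K"],np.float64(c["D"])).reshape(-1,2)
    Rm=cv2.Rodrigues(np.float64(c["rvec"]))[0]; t=np.float64(c["tvec"]).ravel()
    r=np.array([c["range_z"][int(round(v)),int(round(q))] for q,v in np.reshape(uv,(-1,2))])
    return (np.c_[u,np.ones(len(u))]*r[:,None]-t)@Rm
E
python3 - <<'E'
from h import *
import pickle
np.set_printoptions(precision=4,suppress=True)
s=read_state(); print(s)
for n in("top","side"):
    c=capture(n); pickle.dump(c,open(n+"0.pkl","wb")); save(c,n+"0.png"); print(n,c["K"],c["rvec"],c["tvec"])
E
```

```text
pics
{'t': 0.0, 'joint_pos': array([ 1.0749,  0.0879,  1.3722, -0.    ,  1.6836, -0.1031]), 'qd': array([-0.0003, -0.0014, -0.0002, -0.0003, -0.0017,  0.0007]), 'joint_efforts': array([ -0.0005, -34.0199, -30.2419,   0.0717,   0.0332,  -0.0002]), 'position': array([0.2103, 0.5076, 0.2043]), 'orientation': array([ 2.6114,  1.7447, -0.003 ]), 'force': array([ 0.1148, -0.118 , -0.0253]), 'wrist_torque': array([ 0.002 , -0.0133,  0.0435]), 'opening': 0.09387500554657127}
top [[538.4566   0.     321.6023]
 [  0.     538.4566 247.2735]
 [  0.       0.       1.    ]] [ 2.1055 -2.1571  0.2238] [0.0459 0.6033 1.0261]
side [[585.137    0.     318.6124]
 [  0.     585.137  241.8673]
 [  0.       0.       1.    ]] [ 2.061  -0.3675  0.2001] [-0.5763  0.1887  0.9385]
```

View pics/top0.png

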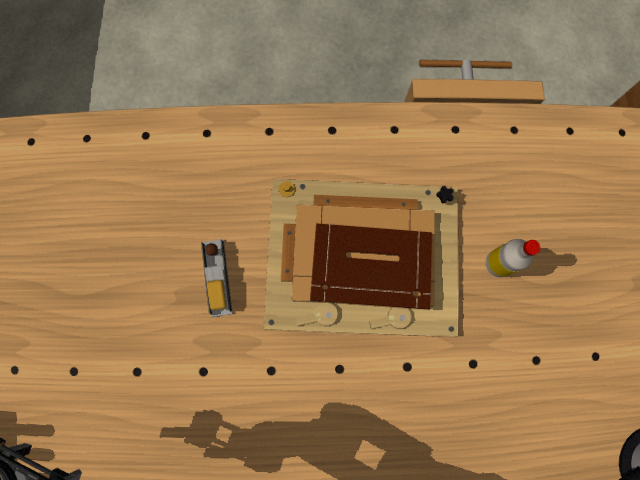

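View pics/side0.png

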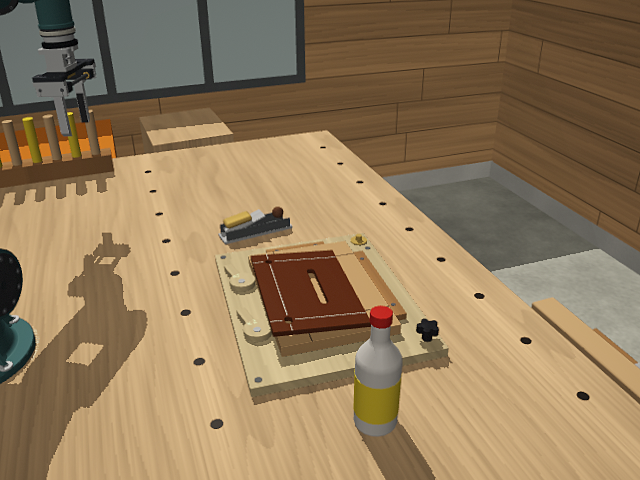

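The top view shows the jig centred near (363,258), with the template shifted right (-y) and near. The pin holes are near (325,287) and (417,294). I'll enlarge this.

```bash
python3 - <<'E'
from h import *
import pickle
c=pickle.load(open("top0.pkl","rb")); save(c,"crop0.png",(260,172,465,342),3.9)
E
```

```text
(no output)
```

View pics/crop0.png

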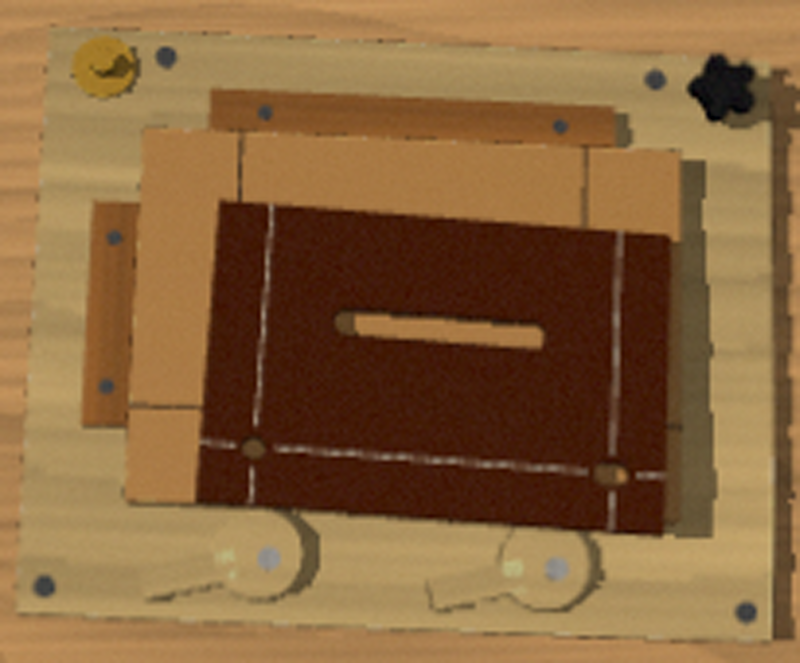

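```bash
cat > m.py <<'E'
from h import *
import pickle
np.set_printoptions(precision=4,suppress=True)
c=pickle.load(open("top0.pkl","rb"))
f=lambda p: (np.float64(p)/3.9+[260,172]-.37)
blank=plane(c,f([(143,128),(681,150),(126,502)]),.038)
base=plane(c,f([(52,28),(18,610),(772,638)]),.018)
pen=plane(c,f([(240,131),(585,148),(130,406)]),.038)
print("blank",blank,np.linalg.norm(blank[0]-blank[1]),np.linalg.norm(blank[0]-blank[2]))
print("base",base)
ey=blank[0]-blank[1]; e2=pen[0]-pen[1]; ex=blank[0]-blank[2]
print("yaw",np.arctan2(-ey[0],ey[1]),np.arctan2(-e2[0],e2[1]),np.arctan2(ex[1],ex[0]), np.linalg.norm(e2))
yaw=np.mean([np.arctan2(-ey[0],ey[1]),np.arctan2(-e2[0],e2[1]),np.arctan2(ex[1],ex[0])])
X=np.array([np.cos(yaw),np.sin(yaw)]);Y=np.array([-X[1],X[0]])
ctr=(blank[1]+blank[2])[:2]/2
print("ctr blank",ctr,"base",(base[0]+base[2])[:2]/2)
J=lambda p:np.c_[(p[:,:2]-ctr)@X,(p[:,:2]-ctr)@Y]
print("pencil in jig",J(pen))
T=np.vstack([plane(c,f([(220,201),(672,234)]),.047),plane(c,f([(663,535),(198,503)]),.0585)])
H=plane(c,f([(253,448),(611,474)]),.055)
print("templ corners jig",J(T),"holes jig",J(H),"world",H)
d=J(H)[0]-J(H)[1];print("templ yaw",np.arctan2(-d[0],d[1]),np.linalg.norm(d))
print("pins world",ctr-.05*X+.092*Y,ctr-.05*X-.092*Y)
print("rng z", world(c,f([(300,560),(400,400),(500,250),(180,300)])))
g=plane(c,[(500,263),(216,280)],.03); print("glue/plane",g,J(g))
E
python3 m.py
```

```text
blank [[ 0.6996  0.0811  0.038 ]
 [ 0.682  -0.2077  0.038 ]
 [ 0.5005  0.0933  0.038 ]] 0.2893590719447471 0.19947649068820744
base [[ 0.7632  0.1307  0.018 ]
 [ 0.4471  0.1514  0.018 ]
 [ 0.4208 -0.2451  0.018 ]]
yaw -0.06109006008198624 -0.0697516424781167 -0.06118017778788468 0.1852683490879057
ctr blank [ 0.5913 -0.0572] base [ 0.592  -0.0572]
pencil in jig [[ 0.0999  0.0932]
 [ 0.0988 -0.092 ]
 [-0.0502  0.1447]]
templ corners jig [[ 0.0589  0.1023]
 [ 0.0515 -0.1373]
 [-0.1087 -0.1304]
 [-0.101   0.1072]] holes jig [[-0.0715  0.0803]
 [-0.0779 -0.1038]] world [[ 0.5251  0.0276  0.055 ]
 [ 0.5069 -0.1558  0.055 ]]
templ yaw -0.034946826150652616 0.18425236789695104
pins world [0.5472 0.0378] [ 0.5355 -0.1458]
rng z [[ 0.4688  0.0043  0.034 ]
 [ 0.5477 -0.0484  0.0565]
 [ 0.6271 -0.1051  0.0473]
 [ 0.6055  0.0633  0.0399]]
glue/plane [[ 0.5673 -0.3436  0.03  ]
 [ 0.5461  0.2484  0.03  ]] [[-0.0056 -0.2874]
 [-0.0646  0.3021]]
```

The geometry is consistent: blank 289×199 mm, pencil lines at ±92 and -50, hole spacing 184 mm. The jig yaw is -0.064 rad. The holes need about +21/+28 mm in x, +12 mm in y, and +0.035 rad of yaw. My plan is to square and push from the right edge with two open fingers, then do the same from the near edge.

```bash
python3 -m handwheel '[{"wz":10.2},{"wz":10.2},{"wz":10.2},{"wz":10.2},{"wz":10.2},{"wz":10.2},{"wz":10}]' && python3 -m handwheel '[{"x":2.8,"y":5},{"x":2.8,"y":5},{"x":2.8,"y":5},{"x":2.8,"y":5},{"x":2.8,"y":5},{"x":2.8,"y":5},{"x":2.8,"y":5},{"x":2.8,"y":5},{"x":2.8,"y":5},{"x":2.8,"y":5}]'
cat > s.py <<'E'
from h import *
yaw=-.064; X=np.array([np.cos(yaw),np.sin(yaw)]);Y=np.array([-X[1],X[0]]);ctr=np.array([.5916,-.0572])
s=read_state();p=s["position"];d=p[:2]-ctr;M=R.from_rotvec(s["orientation"]).as_matrix()
print("t %.2f jig x %.1f y %.1f z %.1f mm"%(s["t"],d@X*1e3,d@Y*1e3,p[2]*1e3),"toolx yaw vs jig %.2f deg"%np.degrees(np.arctan2(M[1,0],M[0,0])-yaw),"zaxis",M[:,2].round(3),"F jig",(s["force"][:2]@X).round(2),(s["force"][:2]@Y).round(2),s["force"][2].round(2))
E
python3 s.py
```

```text
t 0.10 jig x -416.6 y 539.3 z 204.4 mm toolx yaw vs jig 71.16 deg zaxis [-0.001 -0.002 -1.   ] F jig -0.7 0.14 0.58$[0]: bad value
```

```bash
python3 -m handwheel '[{"x":0,"y":0,"z":0,"wx":0,"wy":0,"wz":10.2,"fingers":0}]'; python3 s.py; python3 -m handwheel --help | head -30
```

```text
t: 0.22
position: [0.2101, 0.5074, 0.2037]
orientation: [2.759, 1.499, -0.004]
force: [0.2, 0.2, -0.1]
opening: 0.0936
t 0.23 jig x -416.8 y 539.0 z 203.7 mm toolx yaw vs jig 60.68 deg zaxis [-0.002 -0.003 -1.   ] F jig 0.22 0.17 -0.1invalid input: not JSON, or not a number
```

All seven keys are required in every row.

```bash
python3 -m handwheel '[{"x":0,"y":0,"z":0,"wx":0,"wy":0,"wz":10.1,"fingers":0},{"x":0,"y":0,"z":0,"wx":0,"wy":0,"wz":10.1,"fingers":0},{"x":0,"y":0,"z":0,"wx":0,"wy":0,"wz":10.1,"fingers":0},{"x":0,"y":0,"z":0,"wx":0,"wy":0,"wz":10.1,"fingers":0},{"x":0,"y":0,"z":0,"wx":0,"wy":0,"wz":10.1,"fingers":0},{"x":0,"y":0,"z":0,"wx":0,"wy":0,"wz":10.1,"fingers":0}]' >/dev/null && python3 s.py && python3 -m handwheel '[{"x":2.8,"y":5,"z":0,"wx":0,"wy":0,"wz":0,"fingers":0},{"x":2.8,"y":5,"z":0,"wx":0,"wy":0,"wz":0,"fingers":0},{"x":2.8,"y":5,"z":0,"wx":0,"wy":0,"wz":0,"fingers":0},{"x":2.8,"y":5,"z":0,"wx":0,"wy":0,"wz":0,"fingers":0},{"x":2.8,"y":5,"z":0,"wx":0,"wy":0,"wz":0,"fingers":0},{"x":2.8,"y":5,"z":0,"wx":0,"wy":0,"wz":0,"fingers":0},{"x":2.8,"y":5,"z":0,"wx":0,"wy":0,"wz":0,"fingers":0},{"x":2.8,"y":5,"z":0,"wx":0,"wy":0,"wz":0,"fingers":0},{"x":2.8,"y":5,"z":0,"wx":0,"wy":0,"wz":0,"fingers":0},{"x":2.8,"y":5,"z":0,"wx":0,"wy":0,"wz":0,"fingers":0}]'; python3 s.py
```

```text
t 0.97 jig x -417.7 y 537.1 z 199.2 mm toolx yaw vs jig -1.98 deg zaxis [-0.006 -0.011 -1.   ] F jig 0.03 -0.09 0.05
t: 2.22
position: [0.4422, -0.0331, 0.1991]
orientation: [3.123, -0.142, -0.013]
force: [0.9, 0.1, -0.1]
opening: 0.0938
t 2.23 jig x -150.6 y 14.5 z 199.1 mm toolx yaw vs jig -1.54 deg zaxis [-0.009 -0.015 -1.   ] F jig 0.92 0.2 -0.07
```

```bash
python3 -m handwheel '[{"x":3.1,"y":4.6,"z":0,"wx":0.9,"wy":0.5,"wz":-1.5,"fingers":0},{"x":3.1,"y":4.6,"z":0,"wx":0,"wy":0,"wz":0,"fingers":0},{"x":3.1,"y":4.6,"z":0,"wx":0,"wy":0,"wz":0,"fingers":0},{"x":3.1,"y":4.6,"z":0,"wx":0,"wy":0,"wz":0,"fingers":0},{"x":0,"y":0,"z":4,"wx":0,"wy":0,"wz":0,"fingers":0},{"x":0,"y":0,"z":4,"wx":0,"wy":0,"wz":0,"fingers":0}]' ; python3 s.py
```

```text
t: 2.98
position: [0.5573, -0.2383, 0.1173]
orientation: [3.139, -0.112, 0.008]
force: [0.1, -0.5, -0.4]
opening: 0.0941
t 2.98 jig x -22.7 y -182.9 z 117.3 mm toolx yaw vs jig -0.43 deg zaxis [ 0.005 -0.001 -1.   ] F jig 0.14 -0.48 -0.37
```

```bash
python3 -m handwheel '[{"x":-0.5,"y":-1.5,"z":2,"wx":0,"wy":-0.3,"wz":-0.4,"fingers":0},{"x":0,"y":0,"z":3,"wx":0,"wy":0,"wz":0,"fingers":0},{"x":0,"y":0,"z":2,"wx":0,"wy":0,"wz":0,"fingers":0}]' ; python3 s.py; python3 - <<'E'
from h import *
c=capture("side"); save(c,"side1.png",(200,200,460,395),3)
E
```

```text
t: 3.35
position: [0.5504, -0.2218, 0.0399]
orientation: [-3.136, 0.103, 0.013]
force: [0.1, 0.7, -0.1]
opening: 0.094
t 3.35 jig x -30.6 y -166.9 z 39.9 mm toolx yaw vs jig -0.09 deg zaxis [-0.008  0.004 -1.   ] F jig 0.08 0.7 -0.06
```

View pics/side1.png

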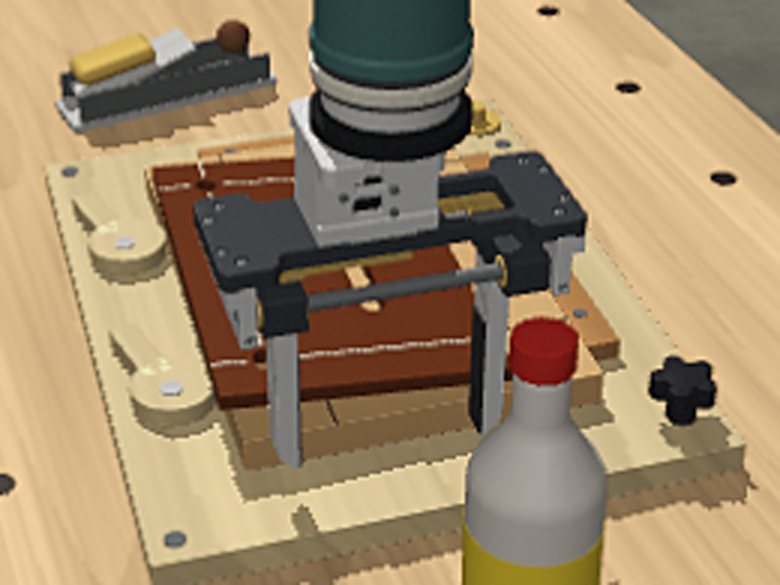

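The fingers are down at the right edge of the template, in line with it and clear of the bottle and base. Now I push +y.

```bash
python3 -m handwheel '[{"x":0,"y":-0.8,"z":-0.25,"wx":-0.2,"wy":0.4,"wz":0,"fingers":0},{"x":0,"y":-0.8,"z":0,"wx":0,"wy":0,"wz":0,"fingers":0}]' ; python3 s.py;  python3 -m handwheel '[{"x":0,"y":-0.5,"z":0,"wx":0,"wy":0,"wz":0,"fingers":0},{"x":0,"y":-0.5,"z":0,"wx":0,"wy":0,"wz":0,"fingers":0}]' ; python3 s.py; python3 -m handwheel '[{"x":0,"y":-0.5,"z":0,"wx":0,"wy":0,"wz":0,"fingers":0},{"x":0,"y":-0.4,"z":0,"wx":0,"wy":0,"wz":0,"fingers":0}]' ; python3 s.py
```

```text
t: 3.65
position: [0.5497, -0.2043, 0.0396]
orientation: [-3.137, 0.104, 0.01]
force: [0.8, -0.7, 0.5]
opening: 0.0942
t 3.65 jig x -32.4 y -149.5 z 39.6 mm toolx yaw vs jig -0.14 deg zaxis [-0.006  0.003 -1.   ] F jig 0.82 -0.63 0.46
t: 3.9
position: [0.5517, -0.1946, 0.0419]
orientation: [3.139, -0.104, -0.004]
force: [1.3, -1.7, -1.1]
opening: 0.0939
t 3.90 jig x -31.1 y -139.6 z 41.9 mm toolx yaw vs jig -0.12 deg zaxis [-0.002 -0.001 -1.   ] F jig 1.46 -1.61 -1.13
t: 4.15
position: [0.5528, -0.1856, 0.0427]
orientation: [3.137, -0.104, -0.001]
force: [-0.3, -1.5, -0.2]
opening: 0.094
t 4.15 jig x -30.5 y -130.7 z 42.7 mm toolx yaw vs jig -0.13 deg zaxis [-0.001 -0.003 -1.   ] F jig -0.16 -1.48 -0.22
```

```bash
python3 - <<'E'
from h import *
import pickle
c=capture("top"); pickle.dump(c,open("top1.pkl","wb")); save(c,"crop1.png",(260,172,465,342),3.9)
E
```

```text
(no output)
```

View pics/crop1.png

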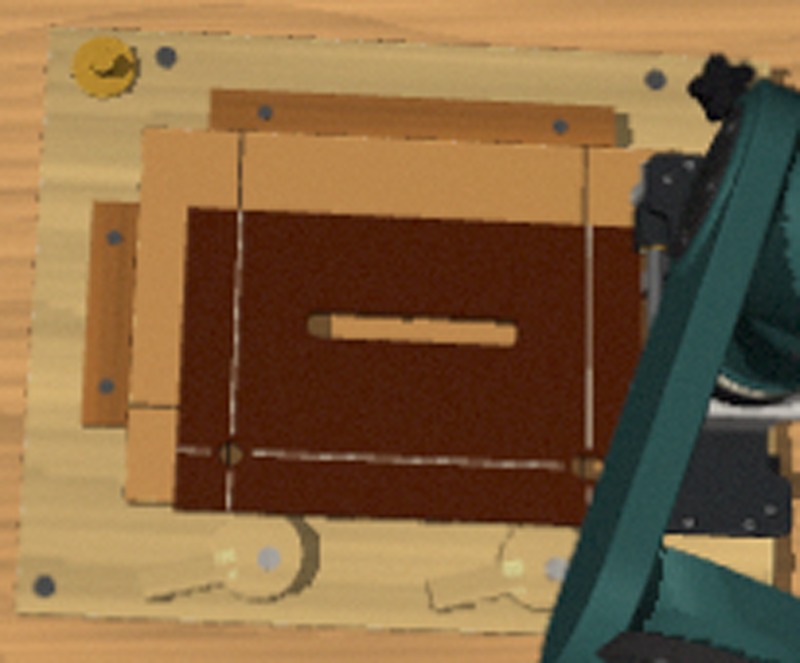

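The template has moved +y and is nearly square: round hole at crop (231,454), slot at about (587,467).

```bash
cat > n.py <<'E'
import sys,io,contextlib
with contextlib.redirect_stdout(io.StringIO()): exec(open("m.py").read())
a=list(map(float,sys.argv[1:])); zs=a.pop()
H=J(plane(c,f(np.reshape(a,(-1,2))),zs)); d=H[0]-H[1]
print("holes",H,"err mm",(np.array([[-.05,.092],[-.05,-.092]])-H)*1e3,"yaw",np.arctan2(-d[0],d[1]),np.linalg.norm(d))
E
python3 n.py 231 454 587 467 .055; python3 s.py
```

```text
holes [[-0.075   0.0914]
 [-0.0748 -0.0913]] err mm [[25.0154  0.5894]
 [24.7591 -0.6851]] yaw 0.0014023446100168966 0.18272568951149346
t 4.20 jig x -30.5 y -130.0 z 42.7 mm toolx yaw vs jig -0.10 deg zaxis [-0.001 -0.002 -1.   ] F jig 0.13 -1.12 -0.36
```

Side and yaw are now within 1 mm and 0.002 rad, with 25 mm left to go in +x. I'll back off, lift, cross to the near side and turn 90°.

```bash
python3 -m handwheel '[{"x":0,"y":1.5,"z":0,"wx":0,"wy":0,"wz":0,"fingers":0},{"x":0,"y":0,"z":-5,"wx":0,"wy":0,"wz":0,"fingers":0},{"x":0,"y":0,"z":-5,"wx":0,"wy":0,"wz":0,"fingers":0},{"x":-3.7,"y":-4.9,"z":0,"wx":0,"wy":0,"wz":0,"fingers":0},{"x":-3.7,"y":-4.9,"z":0,"wx":0,"wy":0,"wz":0,"fingers":0},{"x":-3.7,"y":-4.9,"z":0,"wx":0,"wy":0,"wz":0,"fingers":0}]' ; python3 s.py;  python3 -m handwheel '[{"x":0,"y":0,"z":0,"wx":0,"wy":0,"wz":-10.3,"fingers":0},{"x":0,"y":0,"z":0,"wx":0,"wy":0,"wz":-10.3,"fingers":0},{"x":0,"y":0,"z":0,"wx":0,"wy":0,"wz":-10.3,"fingers":0},{"x":0,"y":0,"z":0,"wx":0,"wy":0,"wz":-10.3,"fingers":0},{"x":0,"y":0,"z":0,"wx":0,"wy":0,"wz":-10.3,"fingers":0},{"x":0,"y":0,"z":0,"wx":0,"wy":0,"wz":-10.3,"fingers":0},{"x":0,"y":0,"z":0,"wx":0,"wy":0,"wz":-10.3,"fingers":0},{"x":0,"y":0,"z":0,"wx":0,"wy":0,"wz":-10.3,"fingers":0},{"x":0,"y":0,"z":0,"wx":0,"wy":0,"wz":-6.5,"fingers":0}]' ; python3 s.py
```

```text
t: 4.95
position: [0.4507, -0.0483, 0.1464]
orientation: [-3.137, 0.115, 0.001]
force: [-0.2, 1.2, -0.1]
opening: 0.0944
t 4.95 jig x -141.2 y -0.2 z 146.4 mm toolx yaw vs jig -0.52 deg zaxis [-0.     0.002 -1.   ] F jig -0.27 1.21 -0.11
t: 6.08
position: [0.4483, -0.0493, 0.1486]
orientation: [-2.262, -2.175, -0.007]
force: [0.2, 0.7, 0.4]
opening: 0.0937
t 6.08 jig x -143.5 y -1.3 z 148.6 mm toolx yaw vs jig 91.44 deg zaxis [ 0.001  0.006 -1.   ] F jig 0.17 0.68 0.44
```

```bash
python3 -m handwheel '[{"x":0,"y":0,"z":4,"wx":0,"wy":-0.3,"wz":1.4,"fingers":0},{"x":0,"y":0,"z":4,"wx":0,"wy":0,"wz":0,"fingers":0},{"x":0,"y":0,"z":2,"wx":0,"wy":0,"wz":0,"fingers":0},{"x":0,"y":0,"z":0.2,"wx":0,"wy":0,"wz":0,"fingers":0}]' ; python3 s.py
```

```text
t: 6.58
position: [0.45, -0.0517, 0.0459]
orientation: [2.292, 2.146, 0.006]
force: [-0.6, -0.6, 0.3]
opening: 0.0937
t 6.58 jig x -141.7 y -3.5 z 45.9 mm toolx yaw vs jig 89.90 deg zaxis [ 0.004  0.001 -1.   ] F jig -0.58 -0.67 0.29
```

```bash
python3 -m handwheel '[{"x":0.3,"y":1,"z":0.3,"wx":0,"wy":0,"wz":0,"fingers":0},{"x":0,"y":1,"z":0,"wx":0,"wy":0,"wz":0,"fingers":0},{"x":0,"y":0.5,"z":0,"wx":0,"wy":0,"wz":0,"fingers":0}]'>/dev/null ; python3 s.py;  python3 -m handwheel '[{"x":0,"y":0.5,"z":0,"wx":0,"wy":0,"wz":0,"fingers":0},{"x":0,"y":0.5,"z":0,"wx":0,"wy":0,"wz":0,"fingers":0}]' >/dev/null; python3 s.py; python3 -m handwheel '[{"x":0,"y":0.4,"z":0,"wx":0,"wy":0,"wz":0,"fingers":0},{"x":0,"y":0.3,"z":0,"wx":0,"wy":0,"wz":0,"fingers":0}]' >/dev/null; python3 s.py
```

```text
t 6.95 jig x -113.4 y -1.2 z 45.6 mm toolx yaw vs jig 89.86 deg zaxis [ 0.008  0.    -1.   ] F jig -2.22 -0.07 -1.35
t 7.20 jig x -103.6 y -1.1 z 45.4 mm toolx yaw vs jig 89.88 deg zaxis [ 0.005  0.    -1.   ] F jig -2.63 -0.14 -1.5
t 7.45 jig x -96.6 y -1.0 z 45.0 mm toolx yaw vs jig 89.88 deg zaxis [ 0.004  0.001 -1.   ] F jig -0.91 -0.21 -1.31
```

```bash
for i in 1; do python3 -m handwheel '[{"x":0,"y":0.2,"z":0.2,"wx":0,"wy":0,"wz":0,"fingers":0},{"x":0,"y":0.2,"z":0,"wx":0,"wy":0,"wz":0,"fingers":0}]' >/dev/null; python3 s.py; python3 -m handwheel '[{"x":0,"y":0.15,"z":0,"wx":0,"wy":0,"wz":0,"fingers":0},{"x":0,"y":0.1,"z":0,"wx":0,"wy":0,"wz":0,"fingers":0}]' >/dev/null; python3 s.py; done; python3 - <<'E'
from h import *
import pickle
c=capture("side"); pickle.dump(c,open("side2.pkl","wb")); save(c,"side2.png",(200,200,460,395),3)
E
```

```text
t 7.70 jig x -91.6 y -1.1 z 43.7 mm toolx yaw vs jig 89.89 deg zaxis [ 0.005  0.    -1.   ] F jig 0.02 0.17 0.21
t 7.95 jig x -89.6 y -1.1 z 44.0 mm toolx yaw vs jig 89.89 deg zaxis [ 0.004  0.    -1.   ] F jig -3.69 -0.22 0.98
```

View pics/side2.png

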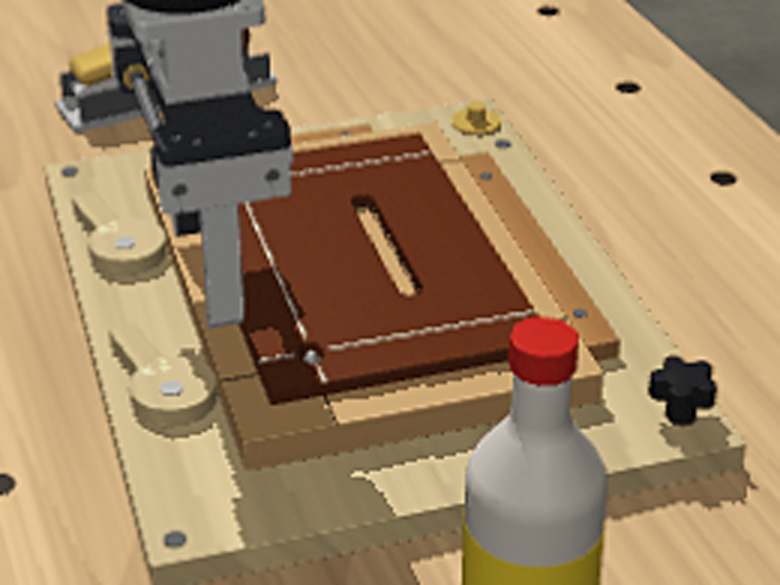

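The slot pin's tip shows at (312,356) and the near-right corner lies flat on the blank. I'll back off and check the heights and holes from the top camera.

```bash
python3 -m handwheel '[{"x":0,"y":-3,"z":0,"wx":0,"wy":0,"wz":0,"fingers":0},{"x":0,"y":-2,"z":-4,"wx":0,"wy":0,"wz":0,"fingers":0},{"x":0,"y":-4,"z":-5,"wx":0,"wy":0,"wz":0,"fingers":0},{"x":0,"y":-4,"z":-5,"wx":0,"wy":0,"wz":0,"fingers":0},{"x":0,"y":-3,"z":0,"wx":0,"wy":0,"wz":0,"fingers":0},{"x":0,"y":0,"z":0,"wx":0,"wy":0,"wz":0,"fingers":0}]'; python3 s.py; python3 - <<'E'
from h import *
import pickle
c=capture("top"); pickle.dump(c,open("top2.pkl","wb")); save(c,"crop2.png",(260,172,465,342),3.9)
E
```

```text
t: 8.75
position: [0.3451, -0.0429, 0.1869]
orientation: [2.281, 2.136, 0.021]
force: [-0.0, -0.8, 0.7]
opening: 0.0938
t 8.75 jig x -247.0 y -1.4 z 186.9 mm toolx yaw vs jig 89.91 deg zaxis [ 0.022 -0.003 -1.   ] F jig 0.04 -0.81 0.67
```

View pics/crop2.png

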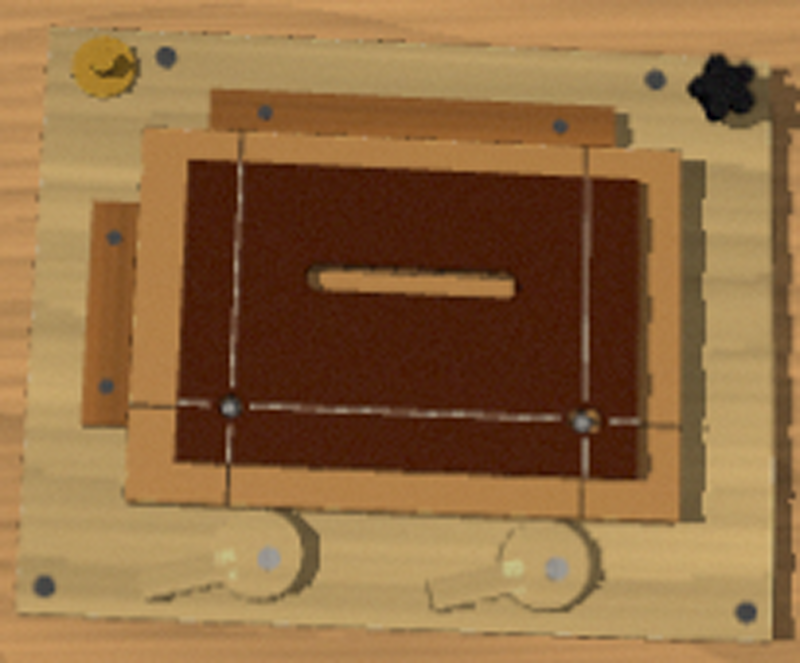

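Both pins show in their holes, at (231,407) and (583,421), and the scribed lines continue the pencil lines. Next is a flushness check from the depth image.

```bash
python3 n.py 231 407 585 421 .047; python3 - <<'E'
import sys,io,contextlib
with contextlib.redirect_stdout(io.StringIO()): exec(open("m.py").read())
def med(c,boxes):
    for b in boxes:
        P=f([(b[0]+i,b[1]+k) for i in range(-25,26,5) for k in range(-12,13,4)]); print(b,(np.median(world(c,P)[:,2])*1e3).round(1),end="; ")
    print()
c=pickle.load(open("top2.pkl","rb"))
print("near/far template");med(c,[(205,435),(400,440),(610,450),(215,200),(400,210),(610,220)])
print("blank");med(c,[(160,300),(400,490),(400,158)])
E
```

```text
holes [[-0.0498  0.0923]
 [-0.0499 -0.0914]] err mm [[-0.2291 -0.2895]
 [-0.091  -0.5543]] yaw -0.0007518904859378254 0.18373532362036166
near/far template
(205, 435) 46.5; (400, 440) 45.9; (610, 450) 46.2; (215, 200) 46.4; (400, 210) 46.1; (610, 220) 46.5; 
blank
(160, 300) 37.5; (400, 490) 37.3; (400, 158) 37.7;
```

The template is flush: its top is 8.8 mm above the blank everywhere, and both holes are within 1 mm of their pins. Handing in.

```bash
python3 -c "
from station import *
print(finish_job())"
```

```text
the job is handed in; nothing more can be done
None
```

The template is seated on both pins and flush on the blank, and I have handed the job in; no verdict was reported. I squared it and pushed it +y with two open fingers on its right edge, then pushed it +x with both fingers on its near edge until it dropped over the pins. It was never gripped or lifted, and contact forces stayed at about 4 N or less in the readings I took.

- **Position:** the last top-camera measurement put the round hole 0.4 mm from its pin and the slotted hole 0.6 mm from its pin. Yaw error was 0.001 rad.
- **Flushness:** the template's top measured 45.9–46.5 mm at all six points, against 37.3–37.7 mm for the blank. That is even to within 1 mm and matches the 9 mm plate lying flat.
- **Other things:** the guide bush and star knob look unmoved in the last top picture. The glue bottle and block plane were outside that picture; I saw no contact with either, but did not measure them again.
- **Arm:** it was clear of everything at 8.75 s, well inside the 58 s limit.

My first move command was refused because every row needs all seven keys; nothing moved, and I resent it. No check failed or disagreed.

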